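Populate a control rail

TASK

Finish the layout of the control rail on the zinc mounting plate, where the power supply and the terminal row are already clipped on: as you see it from the robot, set the grey-and-red surge arrester on the rail directly left of the power supply and the white main breaker directly left of the arrester, so that the arrester is between breaker and supply and neighbours are less than a centimetre apart. Set the blue relay socket on the rail in the gap between the supply and the terminals, and plug the amber relay fully into the socket's well. All must end seated on the rail, upright and let go; tip nothing over on the way, and leave the flux bottle and the solder spool where they stand.

Things in the scene. Friction and masses are not known exactly. Their poses are not given: they have to be found in the camera images.
- mounting_plate: Zinc plate, 112 x 330 x 3 mm, fixed on the bench; along its middle a 35 mm wide top-hat rail, 320 mm long, rail top 18 mm above the bench. Origin: centre of the plate's underside, below the rail's centre line; x away from the robot across the rail, y along the rail to the left seen from the robot, z up. Yaw within 0.2 rad.
- power_supply: Dark grey power supply with vent slits and green terminal strips, fixed on the rail: 54 mm wide along the rail (y), body 86 mm across it (x), shoulders 46 mm and 45 mm long nose 72 mm above its origin. Origin: centre, at the tips of its feet, over the rail's middle, 10 mm above the plate's origin; axes as the plate's (y left).
- terminal_row: Row of grey, blue and green terminals with a dark end clamp, fixed on the rail right of the supply: 42 mm wide along the rail (y), 50 mm across it, 48 mm high. The gap between it and the supply is 49 to 57 mm wide. Origin: centre, at the tips of its feet, over the rail's middle, 10 mm above the plate's origin; axes as the plate's (y left).
- surge_arrester: Surge arrester, loose, grey with red nose, 36 mm wide (y), on two 8 mm hook feet, 38 mm apart in x (43 at tips), that go over the rail's edges. Body 86 mm long (x), shoulders 46 mm high; nose on top 45 mm long (x), top at 72 mm: grip it there across x. Origin: centre, at the feet's tips; x away from robot, y left at yaw 0. Seated: origin over the rail's middle, 10 mm above the plate's.
- main_breaker: Main breaker, loose, white, black toggles (to 81 mm), 36 mm wide (y), on two 8 mm hook feet, 38 mm apart in x (43 at tips), that go over the rail's edges. Body 86 mm long (x), shoulders 46 mm high; nose on top 45 mm long (x), top at 72 mm: grip it there across x. Origin: centre, at the feet's tips; x away from robot, y left at yaw 0. Seated: origin over the rail's middle, 10 mm above the plate's.
- relay_socket: Blue relay socket, loose, 34 mm wide (y), feet, origin, axes and seat as the breaker's. Lower tier 76 mm long (x), top at 28 mm; upper tier 52 mm long (x), top at 48 mm: grip it across x with the fingertips above 29 mm. Well in its top for the relay: centred, 31 mm (x) by 24 mm (y), floor at 36 mm, 12 mm deep, mouth chamfered 3 mm.
- relay: Amber cube relay with black foot, loose, upright: 28 mm (x) by 21 mm (y) by 40 mm high. Origin: centre of its underside, z up. Plugged in, it stands on the well's floor, its x along the socket's x (either way round), 28 mm showing. Grip across x with the fingertips 15 mm or more above its underside, to clear the socket.
- flux_bottle: Small white bottle with red cap, 34 mm across, 84 mm high, loose, standing left of the plate. Origin: centre of its underside.
- solder_spool: Yellow solder spool, 58 mm across, 73 mm high with its wire end, loose, standing right of the plate. Origin: centre of its underside.
Things that resemble listed ones, but are neither listed nor needed, are in the scene too. Leave any pink look-alike of the relay_socket alone.

How it is judged:
At the end, for the whole second after the job is handed in: Arrester, breaker and socket seated on the rail (6 mm, 0.1 rad); arrester left of the supply and breaker left of the arrester, gaps under 12 mm; socket between supply and terminals; relay in the socket's well (5 mm, within 3.5 mm of its floor, upright); all at rest (x of surge_arrester in the frame of mounting_plate between -0.006 and 0.006 m and z of surge_arrester in the frame of mounting_plate between 0.006 and 0.0135 m and angle between the y axis of each of surge_arrester, main_breaker, relay_socket and the y axis of mounting_plate, either way round below 0.12 rad and angle between each of surge_arrester, main_breaker, relay_socket, relay's own z axis and vertical below 0.1 rad and x of main_breaker in the frame of mounting_plate between -0.006 and 0.006 m and z of main_breaker in the frame of mounting_plate between 0.006 and 0.0135 m and x of relay_socket in the frame of mounting_plate between -0.006 and 0.006 m and z of relay_socket in the frame of mounting_plate between 0.006 and 0.0135 m and y of surge_arrester in the frame of power_supply between 0.043 and 0.057 m and y of main_breaker in the frame of surge_arrester between 0.034 and 0.048 m and y of relay_socket in the frame of power_supply below -0.042 m and y of relay_socket in the frame of terminal_row above 0.036 m and x of relay in the frame of relay_socket between -0.005 and 0.005 m and y of relay in the frame of relay_socket between -0.005 and 0.005 m and z of relay in the frame of relay_socket between 0.032 and 0.0395 m and linear speed of each of surge_arrester, main_breaker, relay_socket, relay below 0.02 m/s); the robot touches nothing.
It fails at once if the breaker, arrester, socket or relay is tipped over (angle between any of surge_arrester, main_breaker, relay_socket, relay's own z axis and vertical above 0.7 rad).
It fails at once if the flux bottle or the solder spool is pushed more than 25 mm or tipped (distance of any of flux_bottle, solder_spool from where it was at the start of the episode above 0.025 m or angle between any of flux_bottle, solder_spool's own z axis and vertical above 0.35 rad).
It also fails if it takes over 114 s, if anything falls off the work surface, if the arm or the gripper's body presses on something with over 40 N, if the wrist force passes 120 N, or if a joint passes its speed limit or range.

ROBOT

A 7-joint arm with a two-finger parallel gripper is mounted at the origin on a cart in front of the work surface, level with it; the furniture and walls round the work are solid. World frame = base frame: x ahead of the robot, y to its left, z up, the work surface at z = 0. Lengths are in m, angles in rad, forces in N, time in s.
With the tool pointing down it reaches from about 0.425 to 0.875 m from the base axis. Payload 9.9 kg.
Tool frame: the origin (TCP) lies on the centre line of the jaws, within the pads' length; the fingertips stand 22 mm ahead of it and the grasp point (between the pads) lies 3 mm ahead of it (tip_extent is the distance from the TCP to the fingertips, in m); z points along the fingers, y is the line along which they close (so a half turn about z gives the same grasp; the last joint's range is limited). The gripper opens to 85 mm and grips with 20 to 120 N. Pads are 22 mm wide; open, the fingers measure 114 mm over their backs; the gripper's body (76 mm by 85 mm) begins 54 mm behind the grasp point. The pads swing forward as they close: fully open they stand 13 mm farther back than shut.
Start: joints at [1.21, 0.576, 0.025, 1.437, -0.015, 1.129, -0.057], TCP at [0.184, -0.649, 0.253] pointing down, gripper open.
Joint ranges: [-2.76, 2.76], [-0.34, 2.15], [-1.52, 1.57], [0.19, 2.46], [-1.09, 4.23], [0.17, 1.99], [-2.82, 2.82]. Speed limits (rad/s): [2.22, 2.22, 3.01, 3.01, 3.14, 3.14, 3.14].

INTERFACE

Orientations are given as a rotation vector (axis times angle).
In Python, from plant import read_state, get_image, finish_job, boxes_of, silhouettes, tip_extent gives the robot as it stands.
- The arm moves only by the tool move_arm, never from a script. Its argument "increments" is one flat list of numbers, 4 for each row, row after row: the shift along the tool's x, y, z in mm, then the turn about the tool's z in units of 5 degrees (1.0 is 5 degrees). In form: [x, y, z, turn, x, y, z, turn, ...]. A call has 1 to 20 rows; each row shifts and turns the commanded pose from where the row before left it, along the tool's axes as they then stand; what a row does not reach is not made up. A row lasts 1/12 s, in which the tool goes at most 41.7 mm and 7.16 degrees, less where a joint would pass 70% of its speed; a pose out of reach is approached as far as the arm can. A call with a gripper value outside its range is refused whole. "fingers" is the finger opening in mm, from 0 to 85.4, set as the call begins (left out, the last holds). The fingers move at their own pace and stop on an object; "grip_force" is the grip in N (left out, the last holds). Time passes only in rows, so rows that do not move let the fingers close. It gives the time, the measured TCP pose, the force, the opening and the grip force at its end, in the units of the state.
- read_state(): the state, without advancing time (a new reading comes with each control period).
- get_image(name): name is "side" or "top" or "wrist"; returns a dict with "pixels" (420x560x3 uint8, red, green, blue), "fx", "fy", "cx", "cy" (pixels), "dist" ([k1, k2, p1, p2, k3] as OpenCV has them; the pictures are not rectified), "R" (3x3) and "t" (3): a world point X has camera coordinates R X + t. Camera axes: x right, y down, z forward; pixel columns grow to the right and rows downward; lengths in m; the calibration is good to about 2 mm. A picture is of the moment at which its call begins. There is no depth.
- finish_job(): hands the job in; it is judged then, once.
Trained networks look in a picture, given as the dict that the camera call returned (one of the last four; its "shot" number tells which), for a name from the list of things; names that differ only in an ending like _2 or _b are one class to them, and where a whole thing is asked for, a point or a joint stands for the part that bears it (a point fixed in the world has none). Each returns a list of dicts, best first, with "conf" (0 to 1); they miss things now and then, are a little off and sometimes report something else, mostly with a low value. They report only what shows in the picture. A call takes as long as a camera call. They do not tell look-alikes from the thing itself.
- boxes_of(picture, target): "position" ([column, row] in pixels, amid what is visible of it).
- silhouettes(picture, target): "mask" (420x560 bool, what is visible of it) and "position" ([column, row] in pixels, amid what is visible of it).
The state is a dict: "clock": time; "joints": joint angles; "joint_vel": joint speeds; "effort": joint torques, N m; "tcp_pos": TCP position; "ee_rot": TCP orientation; "force": force on the tool from outside, world axes, zero at the start; "torque": the same for the moment, N m; "width": finger opening in m; "grasp_force": force on a finger pad.
Only numpy, scipy, OpenCV 4.12 (cv2) and the standard library are available. Lean on these libraries where they do the work, as an engineer would, in place of code of your own. Each camera call takes 0.05 s, during which the arm holds its last target. There are 200 camera calls.

## Working session

There is one attempt and no reset: what is moved stays moved. The work goes in short steps, Python scripts to look and compute and a tool call to move; the robot and the scene stay as the last step left them, time stands still between calls to the robot, and variables do not carry over. Pictures are saved under pics/ and viewed, at most 14 in all, crops included, and the job is handed in when it is done.

Besides the shell and the picture viewer there is one more tool, called as name(argument=value, ...) on one line, values as JSON. move_arm: Moves the arm, as the interface text tells. Its arguments: {"type":"object","properties":{"increments":{"type":"array","items":{"type":"number"}},"fingers":{"type":"number"},"grip_force":{"type":"number"}},"required":["increments"]}

```bash
mkdir -p pics; ls; cat > h.py <<'E'
import numpy as np,cv2
from plant import *
def cam(p): 
    K=np.array([[p['fx'],0,p['cx']],[0,p['fy'],p['cy']],[0,0,1.]]);return K,np.array(p['dist'],float),np.array(p['R']),np.array(p['t'])
def ray(p,uv,z):
    K,d,R,t=cam(p);x=cv2.undistortPoints(np.array(uv,float).reshape(-1,1,2),K,d).reshape(-1,2)
    D=np.c_[x,np.ones(len(x))]@R;C=-R.T@t
    return C+D*((z-C[2])/D[:,2])[:,None]
def proj(p,X):
    K,d,R,t=cam(p);return cv2.projectPoints(np.array(X,float).reshape(-1,1,3),cv2.Rodrigues(R)[0],t,K,d)[0].reshape(-1,2)
def save(p,n): cv2.imwrite('pics/'+n+'.png',cv2.cvtColor(p['pixels'],cv2.COLOR_RGB2BGR))
names="mounting_plate power_supply terminal_row surge_arrester main_breaker relay_socket relay flux_bottle solder_spool".split()
E
python3 - <<'E'
from h import *
s=read_state();print(s['tcp_pos'],s['ee_rot'],s['clock'],tip_extent)
for c in ['top','side']:
    p=get_image(c);save(p,c+'0');print(c,p['shot'],-np.array(p['R']).T@np.array(p['t']))
    for n in names:
        for m in silhouettes(p,n)[:3]:
            if m['conf']<.2: continue
            r=cv2.minAreaRect(np.argwhere(m['mask'])[:,::-1].astype(np.float32))
            print(n,round(m['conf'],2),np.round(m['position']),np.round(r[0]),np.round(r[1]),round(r[2]))
import plant; print(read_state()['clock'])
E
```

```text
pics
[ 0.18437003 -0.64887402  0.25242683] [-3.10986653e+00 -4.33275414e-01  4.98417794e-04] 0.0 0.022
top 1 [0.38790651 0.04347154 0.98192575]
mounting_plate 0.68 [284. 170.] [293. 171.] [127.  44.] 6
power_supply 0.96 [301. 167.] [300. 168.] [22. 37.] 6
terminal_row 0.81 [339. 174.] [339. 174.] [20. 23.] 6
surge_arrester 0.78 [327. 230.] [330. 230.] [18. 37.] 25
main_breaker 0.57 [258. 224.] [254. 223.] [17. 35.] 20
relay_socket 0.97 [130. 244.] [130. 244.] [31. 19.] 76
relay_socket 0.87 [175. 230.] [173. 230.] [30. 20.] 90
relay_socket 0.77 [132. 193.] [134. 195.] [19. 32.] 57
relay 0.53 [409. 233.] [409. 232.] [12. 12.] 90
relay 0.25 [175. 231.] [172. 230.] [18. 33.] 7
flux_bottle 0.69 [164. 164.] [165. 164.] [20. 14.] 45
solder_spool 0.56 [427. 156.] [429. 158.] [22. 29.] 61
side 2 [0.07113031 1.07102917 0.69694181]
mounting_plate 0.85 [248. 213.] [255. 208.] [27. 79.] 50
mounting_plate 0.49 [289. 220.] [287. 221.] [29. 25.] 45
power_supply 0.81 [263. 192.] [259. 193.] [24. 28.] 90
terminal_row 0.62 [276. 186.] [274. 184.] [17. 13.] 90
surge_arrester 0.67 [309. 193.] [310. 194.] [26. 22.] 32
surge_arrester 0.42 [268. 267.] [263. 262.] [29. 21.] 18
main_breaker 0.77 [286. 221.] [286. 219.] [31. 25.] 24
relay_socket 0.88 [260. 292.] [259. 289.] [31. 22.] 3
relay_socket 0.83 [305. 283.] [304. 283.] [15. 30.] 6
relay_socket 0.76 [262. 263.] [264. 261.] [30. 20.] 17
relay 0.49 [328. 172.] [326. 174.] [11.  7.] 90
flux_bottle 0.81 [206. 251.] [205. 248.] [28. 12.] 90
solder_spool 0.58 [288. 156.] [286. 160.] [17. 13.] 90
1.0
```

```bash
python3 - <<'E'
import cv2
a=cv2.imread('pics/top0.png');cv2.imwrite('pics/topc.png',cv2.resize(a[120:280,80:460],None,fx=2.1,fy=2.1,interpolation=cv2.INTER_CUBIC))
b=cv2.imread('pics/side0.png');cv2.imwrite('pics/sidec.png',cv2.resize(b[130:330,170:370],None,fx=3,fy=3,interpolation=cv2.INTER_CUBIC))
E
```

```text
(no output)
```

View pics/topc.png

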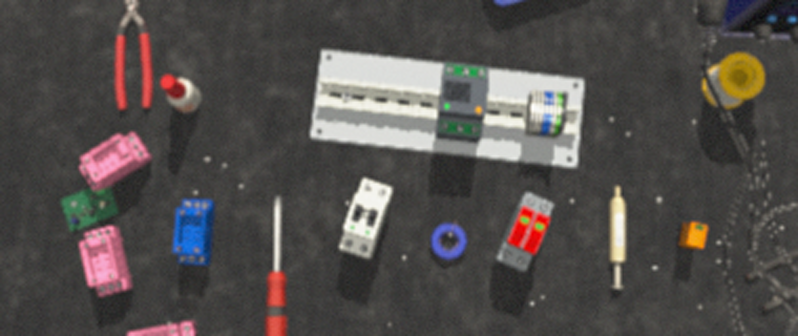

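View pics/sidec.png

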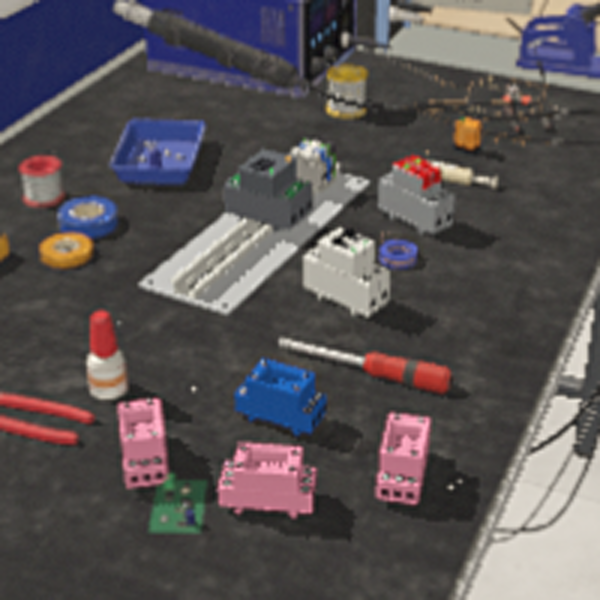

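```bash
python3 - <<'E'
from h import *
s=read_state();print(np.round(cv2.Rodrigues(s['ee_rot'])[0],3))
p=get_image('top')
for n,uv,z in [('plateTL',(80+322/2.1,120+52/2.1),.003),('TR',(80+584/2.1,120+80/2.1),.003),('BR',(80+579/2.1,120+166/2.1),.003),('BL',(80+311/2.1,120+138/2.1),.003),('supplynose',(80+460/2.1,120+97/2.1),.082),('term',(80+545/2.1,120+113/2.1),.058),('arr',(80+528/2.1,120+229/2.1),.07),('brk',(80+366/2.1,120+213/2.1),.07),('sock',(80+193/2.1,120+230/2.1),.046),('relay',(80+694/2.1,120+234/2.1),.04)]:
    print(n,np.round(ray(p,uv,z)[0],3))
w=get_image('wrist');save(w,'w0');R=cv2.Rodrigues(s['ee_rot'])[0]
C=-np.array(w['R']).T@w['t'];print('cam in tool',R.T@(C-s['tcp_pos']),'axes',np.round(R.T@np.array(w['R']).T,3),w['fx'])
E
```

```text
[[ 0.962  0.273  0.   ]
 [ 0.273 -0.962  0.   ]
 [ 0.    -0.    -1.   ]]
plateTL [0.671 0.162 0.003]
TR [ 0.645 -0.166  0.003]
BR [ 0.536 -0.16   0.003]
BL [0.562 0.171 0.003]
supplynose [ 0.6   -0.007  0.082]
term [ 0.59  -0.108  0.058]
arr [ 0.452 -0.088  0.07 ]
brk [0.465 0.096 0.07 ]
sock [0.442 0.298 0.046]
relay [ 0.453 -0.291  0.04 ]
cam in tool [ 0.07371045  0.00019001 -0.12079842] axes [[-0.001 -0.957 -0.289]
 [ 1.    -0.001  0.   ]
 [-0.    -0.289  0.957]] 374.1143104849742
```

move_arm(increments=[0,0,0,1.05,0,0,0,1.05,0,0,0,1.05,18.6,-35.2,-2.8,0,18.6,-35.2,-2.8,0,18.6,-35.2,-2.8,0,18.6,-35.2,-2.8,0,18.6,-35.2,-2.8,0,18.6,-35.2,-2.8,0,18.6,-35.2,-2.8,0,18.6,-35.2,-2.8,0,18.6,-35.2,-2.8,0,18.6,-35.2,-2.8,0,18.6,-35.2,-2.8,0,18.6,-35.2,-2.8,0,18.6,-35.2,-2.8,0,18.6,-35.2,-2.8,0,18.6,-35.2,-2.8,0,18.6,-35.2,-2.8,0,18.6,-35.2,-2.8,0], fingers=85)

```text
clock: 2.77
tcp_pos: [0.5001, -0.0484, 0.3014]
ee_rot: [3.141, 0.003, 0.001]
force: [-0.0, -1.5, 0.8]
width: 0.085
grasp_force: 0.0
```

```bash
python3 - <<'E'
from h import *
s=read_state();print(s['clock'],s['tcp_pos'],np.round(cv2.Rodrigues(s['ee_rot'])[0],3))
w=get_image('wrist');save(w,'w1')
C=-np.array(w['R']).T@w['t'];print(C)
E
```

```text
2.7667 [ 0.50012408 -0.04842241  0.30139652] [[ 1.     0.002  0.001]
 [ 0.002 -1.    -0.   ]
 [ 0.001  0.    -1.   ]]
[ 0.57373489 -0.04832389  0.42225923]
```

View pics/w1.png

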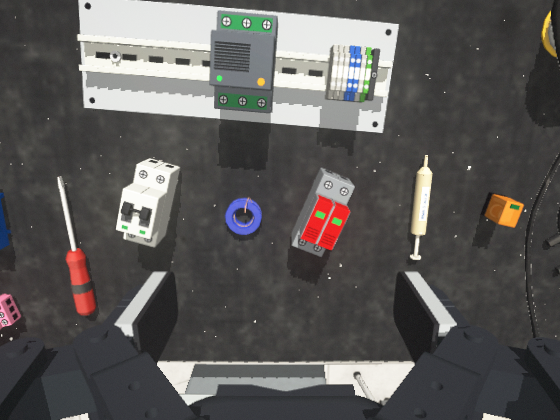

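```bash
cat >> h.py <<'E'
from scipy.optimize import minimize
def dev(w,l=.086): return [(-l/2,l/2,-w/2,w/2,.008,.046),(-.0225,.0225,-w/2,w/2,.046,.072),(-.0215,.0215,-w/2,w/2,0,.008)]
M={'power_supply':dev(.054),'surge_arrester':dev(.036),'main_breaker':dev(.036)+[(-.008,.008,-.014,.014,.072,.079)],
'terminal_row':[(-.025,.025,-.021,.021,0,.048)],
'relay_socket':[(-.038,.038,-.017,.017,.008,.028),(-.026,.026,-.017,.017,.028,.048),(-.0215,.0215,-.017,.017,0,.008)],
'relay':[(-.014,.014,-.0105,.0105,0,.040)],'mounting_plate':[(-.056,.056,-.165,.165,0,.003)]}
def corners(b): return np.array([[x,y,z] for x in b[:2] for y in b[2:4] for z in b[4:]])
def place(P,q,z0):
    c,s=np.cos(q[2]),np.sin(q[2]);return np.c_[q[0]+c*P[:,0]-s*P[:,1],q[1]+s*P[:,0]+c*P[:,1],P[:,2]+z0]
S=4
def render(p,n,q,z0):
    m=np.zeros((420*S,560*S),np.uint8)
    for b in M[n]:
        cv2.fillConvexPoly(m,cv2.convexHull(np.round((proj(p,place(corners(b),q,z0))+.5)*S).astype(np.int32)),1)
    return cv2.resize(m.astype(np.float32),(560,420),interpolation=cv2.INTER_AREA)
def fit(p,n,q0,z0,mask,valid=None):
    mk=mask.astype(np.float32);v=1 if valid is None else valid
    def cost(u):
        r=render(p,n,[u[0]/100,u[1]/100,u[2]/10],z0);return 1-(np.minimum(r,mk)*v).sum()/(np.maximum(r,mk)*v).sum()
    u0=np.array([q0[0]*100,q0[1]*100,q0[2]*10])
    best=None
    for sc in (1.,.3):
        o=minimize(cost,u0,method='Nelder-Mead',options=dict(initial_simplex=u0+np.vstack([np.zeros(3),np.eye(3)*sc*np.array([1,1,2.])]),xatol=.005,fatol=1e-4));u0=o.x
    return np.array([u0[0]/100,u0[1]/100,u0[2]/10]),1-o.fun
def wire(a,p,n,q,z0,col=(0,255,0),s=1,off=(0,0)):
    for b in M[n]:
        h=cv2.convexHull(np.round((proj(p,place(corners(b),q,z0))-off)*s).astype(np.int32));cv2.polylines(a,[h],True,col,1)
def mask_at(p,n,X):
    uv=proj(p,[X])[0]
    L=[m for m in silhouettes(p,n) if np.hypot(*(np.array(m['position'])-uv))<35]
    return L[0] if L else None
E
python3 - <<'E'
from h import *
w=get_image('wrist');a=cv2.resize(cv2.cvtColor(w['pixels'],cv2.COLOR_RGB2BGR),None,fx=1.4,fy=1.4)
for n,x,y,t,z in [('power_supply',.6,-.007,-.08,.01),('terminal_row',.59,-.108,-.08,.01),('surge_arrester',.452,-.088,-.4,0),('main_breaker',.465,.096,-.35,0),('relay',.453,-.291,0.1,0)]:
    m=mask_at(w,n,[x,y,z+.03])
    if m is None: print(n,'none');continue
    q,i=fit(w,n,[x,y,t],z,m['mask']);print(n,round(m['conf'],2),np.round(q,4),round(i,3))
    wire(a,w,n,q,z,s=1.4)
    if n=='power_supply':
        for c in (-.03,): pass
cv2.imwrite('pics/w1f.png',a)
E
```

```text
power_supply 0.89 [ 0.6032 -0.0108 -0.0777] 0.977
terminal_row 0.72 [ 0.5936 -0.1124 -0.0916] 0.932
surge_arrester 0.72 [ 0.4512 -0.0879 -0.3742] 0.953
main_breaker 0.88 [ 0.4618  0.0986 -0.3066] 0.961
relay 0.78 [ 0.4523 -0.2937 -0.2181] 0.94
```

View pics/w1f.png

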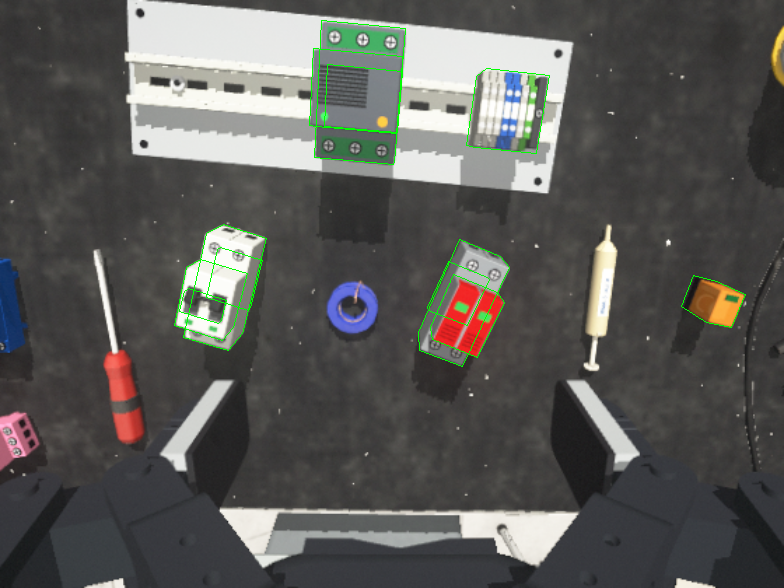

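move_arm(increments=[25,-7,0,0,25,-7,0,0,25,-7,0,0,25,-7,0,0,0,0,0,0])

```text
clock: 3.53
tcp_pos: [0.6026, -0.0219, 0.3001]
ee_rot: [-3.141, -0.002, -0.002]
force: [-0.6, 0.2, -0.4]
width: 0.085
grasp_force: 0.0
```

```bash
python3 - <<'E'
from h import *
w=get_image('wrist');print(np.round(read_state()['joints'],2));save(w,'w2')
a=cv2.resize(cv2.cvtColor(w['pixels'],cv2.COLOR_RGB2BGR),None,fx=1.4,fy=1.4)
Q=[]
for n,x,y,t,z in [('power_supply',.603,-.0108,-.08,.01),('terminal_row',.594,-.112,-.08,.01),('surge_arrester',.452,-.088,-.37,0),('main_breaker',.465,.096,-.31,0)]:
    m=mask_at(w,n,[x,y,z+.03])
    if m is None: print(n,'none');continue
    q,i=fit(w,n,[x,y,t],z,m['mask']);print(n,np.round(q,4),round(i,3))
    wire(a,w,n,q,z,s=1.4)
# plate: bright mask, ignoring region above it occupied by rail devices
g=w['pixels'].astype(int);q0=[.604,.003,-.08]
L=silhouettes(w,'mounting_plate');print([(round(l['conf'],2),l['position']) for l in L])
mk=np.zeros((420,560),bool)
big=(g.min(2)>95)&(g.max(2)-g.min(2)<40)
r0=cv2.dilate((render(w,'mounting_plate',q0,0)>0).astype(np.uint8),np.ones((25,25)))>0
mk=big&r0
valid=np.ones((420,560),np.float32)
for l in ('power_supply','terminal_row'):
    for m in silhouettes(w,l)[:1]: valid[cv2.dilate(m['mask'].astype(np.uint8),np.ones((5,5)))>0]=0
# ignore interior (rail, shadows)
inn=dict(M);M['inner']=[(-.045,.045,-.155,.155,0,.003)]
valid[render(w,'inner',q0,0)>.5]=0
for src in (mk,):
    q,i=fit(w,'mounting_plate',q0,0,src,valid);print('plate',np.round(q,4),round(i,3))
wire(a,w,'mounting_plate',q,0,(0,0,255),1.4)
M['rail']=[(-.0175,.0175,-.16,.16,.018,.018)];wire(a,w,'rail',q,0,(255,0,0),1.4)
cv2.imwrite('pics/w2f.png',a)
E
```

```text
[ 0.04  0.43 -0.13  1.57  0.06  1.15 -1.67]
power_supply [ 0.6028 -0.011  -0.0846] 0.98
terminal_row [ 0.596  -0.1118 -0.1463] 0.861
surge_arrester [ 0.4514 -0.0879 -0.369 ] 0.929
main_breaker [ 0.4621  0.0982 -0.3012] 0.644
[(0.88, [227.6, 157.8])]
plate [ 0.6048  0.0033 -0.0839] 0.956
```

View pics/w2f.png

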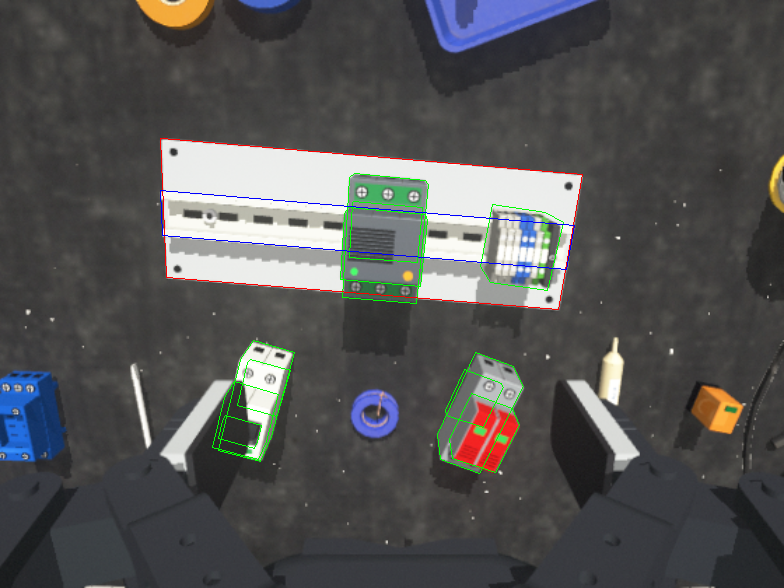

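move_arm(increments=[-30.3,13.2,25,0,-30.3,13.2,25,0,-30.3,13.2,25,0,-30.3,13.2,25,0,-30.3,13.2,25,0,0,0,0,-1.374,0,0,0,-1.374,0,0,0,-1.374,0,0,0,-1.374,0,0,0,-1.374,0,0,0,-1.374,0,0,0,-1.374,0,0,0,-1.374,0,0,0,-1.374,0,0,0,-1.374,0,0,0,0], fingers=65, grip_force=50)

```text
clock: 5.27
tcp_pos: [0.4479, -0.0887, 0.1762]
ee_rot: [2.587, 1.781, 0.0]
force: [-0.7, -0.2, 0.9]
width: 0.0653
grasp_force: 0.0
```

```bash
cat >> h.py <<'E'
def togo(X,psi):
    "shift in tool axes (mm) and turn (units) to bring TCP to X with tool y along device x (yaw psi)"
    s=read_state();R=cv2.Rodrigues(s['ee_rot'])[0];phi=np.arctan2(R[1,0],R[0,0])
    d=R.T@(np.array(X)-s['tcp_pos'])*1e3;t=(psi+np.pi/2-phi+np.pi)%(2*np.pi)-np.pi
    print('tcp',np.round(s['tcp_pos'],4),'shift',np.round(d,1),'turn',round(-np.degrees(t)/5,2),'tilt',np.round(R[2],3),'clock',round(s['clock'],2),'w',round(s['width'],4),'F',np.round(s['force'],1))
E
python3 - <<'E'
from h import *
print(tip_extent);togo([.4513,-.0879,.076],-.3716)
w=get_image('wrist');a=cv2.cvtColor(w['pixels'],cv2.COLOR_RGB2BGR)
m=mask_at(w,'surge_arrester',[.4513,-.0879,.04])
if m:
    q,i=fit(w,'surge_arrester',[.4513,-.0879,-.3716],0,m['mask']);print(np.round(q,4),i);wire(a,w,'surge_arrester',q,0)
cv2.imwrite('pics/w3.png',a)
E
```

```text
0.022
tcp [ 0.4479 -0.0887  0.1762] shift [  2.    2.8 100.2] turn 0.08 tilt [-0.     0.001 -1.   ] clock 5.27 w 0.0653 F [-0.7 -0.2  0.9]
[ 0.4516 -0.0884 -0.3917] 0.9460370540618896
```

View pics/w3.png

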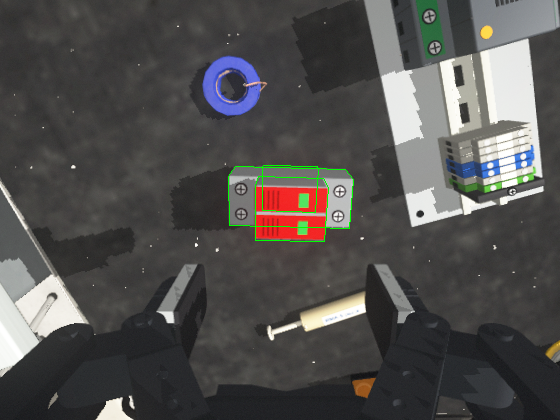

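move_arm(increments=[2,3,0,0.1,0,0,25,0,0,0,25,0,0,0,25,0,0,0,15,0,0,0,10,0,0,0,0,0])

```text
clock: 5.95
tcp_pos: [0.4509, -0.0873, 0.0742]
ee_rot: [-2.6, -1.76, 0.004]
force: [-0.8, 0.8, 1.2]
width: 0.0651
grasp_force: 0.0
```

move_arm(increments=[0,0,0,0,0,0,0,0,0,0,0,0,0,0,0,0,0,0,0,0,0,0,0,0], fingers=30, grip_force=60)

```text
clock: 6.45
tcp_pos: [0.452, -0.0876, 0.0766]
ee_rot: [2.599, 1.763, 0.002]
force: [-1.5, 0.2, 7.3]
width: 0.0436
grasp_force: 61.5
```

move_arm(increments=[0,0,-20,0,0,0,-30,0,0,0,-30,0,0,0,-30,0,0,0,0,0])

```text
clock: 6.87
tcp_pos: [0.454, -0.0878, 0.1908]
ee_rot: [2.596, 1.76, 0.009]
force: [0.7, -0.9, -1.6]
width: 0.0435
grasp_force: 62.3
```

```bash
python3 - <<'E'
from h import *
togo([.6074,.0378,.180],-.084)
E
```

```text
tcp [ 0.454  -0.0878  0.1908] shift [173.4  95.9  11.8] turn -3.38 tilt [ 0.002  0.008 -1.   ] clock 6.87 w 0.0435 F [ 0.7 -0.9 -1.6]
```

move_arm(increments=[28.9,16,0,0,28.9,16,0,0,28.9,16,0,0,28.9,16,0,0,28.9,16,0,0,28.9,16,0,0,0,0,0,-0.845,0,0,0,-0.845,0,0,0,-0.845,0,0,0,-0.845,0,0,0,0,0,0,0,0])

```text
clock: 7.87
tcp_pos: [0.6047, 0.0377, 0.1853]
ee_rot: [-2.315, -2.123, 0.001]
force: [0.0, -0.7, -2.1]
width: 0.0436
grasp_force: 62.3
```

```bash
python3 - <<'E'
from h import *
togo([.6074,.0378,.180],-.084)
w=get_image('wrist');a=cv2.cvtColor(w['pixels'],cv2.COLOR_RGB2BGR)
pl=[.6045,.0033,-.084];wire(a,w,'mounting_plate',pl,0,(0,0,255));M['rail']=[(-.0175,.0175,-.16,.16,.018,.018)];wire(a,w,'rail',pl,0,(255,0,0))
z=read_state()['tcp_pos'][2]-.0766;m=mask_at(w,'surge_arrester',[.6074,.0378,z+.04])
if m:
    q,i=fit(w,'surge_arrester',[.6074,.0378,-.084],z,m['mask']);print(np.round(q,4),i);wire(a,w,'surge_arrester',q,z)
wire(a,w,'power_supply',[.6030,-.011,-.084],.01)
cv2.imwrite('pics/w4.png',a)
E
```

```text
tcp [0.6047 0.0377 0.1853] shift [0.3 2.7 5.3] turn -0.03 tilt [-0.    -0.001 -1.   ] clock 7.87 w 0.0436 F [ 0.  -0.7 -2.1]
[ 0.6049  0.0377 -0.0825] 0.8533203601837158
```

View pics/w4.png

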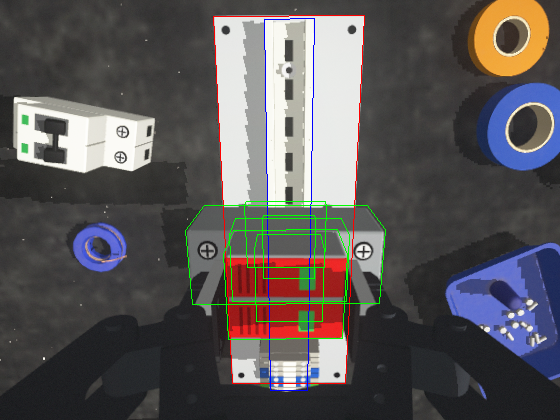

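move_arm(increments=[0.3,2.7,0,0,0,0,25,0,0,0,25,0,0,0,20,0,0,0,10,0,0,0,5,0,0,0,0,0])

```text
clock: 8.55
tcp_pos: [0.6075, 0.0382, 0.1003]
ee_rot: [-2.312, -2.126, 0.001]
force: [0.5, -0.2, -1.7]
width: 0.0437
grasp_force: 62.2
```

```bash
python3 - <<'E'
from h import *
togo([.6074,.0378,.0866],-.084)
E
```

```text
tcp [0.6075 0.0382 0.1003] shift [-0.4 -0.  13.7] turn 0.0 tilt [-0.    -0.001 -1.   ] clock 8.55 w 0.0437 F [ 0.5 -0.2 -1.7]
```

move_arm(increments=[0,0,3,0,0,0,3,0,0,0,3,0,0,0,3,0,0,0,2,0,0,0,0,0,0,0,0,0])

```text
clock: 9.13
tcp_pos: [0.6077, 0.0381, 0.087]
ee_rot: [2.312, 2.127, 0.0]
force: [0.4, 0.9, -1.2]
width: 0.0436
grasp_force: 62.2
```

move_arm(increments=[0,0,1,0,0,0,1,0,0,0,0,0,0,0,0,0])

```text
clock: 9.47
tcp_pos: [0.6077, 0.0382, 0.0867]
ee_rot: [2.312, 2.126, 0.001]
force: [-6.0, -0.8, 17.4]
width: 0.0438
grasp_force: 64.4
```

move_arm(increments=[0,0,-2,0,0,0,0,0,0,0,0,0,0,0,0,0], fingers=65)

```text
clock: 9.8
tcp_pos: [0.6077, 0.0381, 0.0868]
ee_rot: [-2.312, -2.127, -0.0]
force: [0.1, -0.3, -0.3]
width: 0.0649
grasp_force: 0.0
```

move_arm(increments=[0,0,-15,0,0,0,-30,0,0,0,-30,0,0,0,-20,0,0,0,0,0])

```text
clock: 10.22
tcp_pos: [0.6097, 0.0388, 0.1861]
ee_rot: [2.31, 2.124, 0.008]
force: [1.0, 0.2, 0.3]
width: 0.0649
grasp_force: 0.0
```

```bash
python3 - <<'E'
from h import *
togo([.4620,.0984,.18],-.3039)
w=get_image('wrist');a=cv2.cvtColor(w['pixels'],cv2.COLOR_RGB2BGR)
m=mask_at(w,'surge_arrester',[.6074,.0378,.05])
if m:
    q,i=fit(w,'surge_arrester',[.6074,.0378,-.084],.01,m['mask']);print(np.round(q,4),i)
m=mask_at(w,'main_breaker',[.462,.0984,.04])
if m:
    q,i=fit(w,'main_breaker',[.462,.0984,-.304],0,m['mask']);print(np.round(q,4),i)
save(w,'w5')
E
```

```text
tcp [0.6097 0.0388 0.1861] shift [  47.  -152.2    5.2] turn 2.52 tilt [ 0.002  0.006 -1.   ] clock 10.22 w 0.0649 F [1.  0.2 0.3]
[ 0.6074  0.0375 -0.0891] 0.9591130614280701
[ 0.4619  0.0986 -0.2696] 0.967208206653595
```

move_arm(increments=[9.4,-30.4,1,0,9.4,-30.4,1,0,9.4,-30.4,1,0,9.4,-30.4,1,0,9.4,-30.4,1,0,0,0,0,1.2,0,0,0,1.2,0,0,0,0,0,0,0,0])

```text
clock: 11.12
tcp_pos: [0.4597, 0.0975, 0.1761]
ee_rot: [-2.519, -1.877, 0.002]
force: [0.4, 0.3, 0.3]
width: 0.065
grasp_force: 0.0
```

```bash
python3 - <<'E'
from h import *
w=get_image('wrist')
m=mask_at(w,'main_breaker',[.462,.0984,.04])
q,i=fit(w,'main_breaker',[.462,.0984,-.29],0,m['mask']);print(np.round(q,4),i)
togo([.4620,.0985,.076],q[2])
E
```

```text
[ 0.4624  0.0984 -0.2944] 0.9619265198707581
tcp [0.46   0.0975 0.1763] shift [  1.6   1.7 100.3] turn 0.05 tilt [-0.    -0.001 -1.   ] clock 11.22 w 0.0648 F [0.3 0.2 0. ]
```

move_arm(increments=[1.6,1.8,0,0.05,0,0,25,0,0,0,25,0,0,0,25,0,0,0,15,0,0,0,9,0,0,0,0,0,0,0,0,0])

```text
clock: 11.88
tcp_pos: [0.4624, 0.0987, 0.0779]
ee_rot: [-2.525, -1.868, 0.001]
force: [0.3, -0.7, 0.8]
width: 0.0652
grasp_force: 0.0
```

move_arm(increments=[0,0,0,0,0,0,0,0,0,0,0,0,0,0,0,0,0,0,0,0,0,0,0,0], fingers=30)

```text
clock: 12.38
tcp_pos: [0.4629, 0.0989, 0.0791]
ee_rot: [2.525, 1.867, 0.003]
force: [-0.7, -0.5, 6.5]
width: 0.0435
grasp_force: 60.3
```

move_arm(increments=[0,0,-20,0,0,0,-30,0,0,0,-30,0,0,0,-20,0,0,0,0,0,0,0,0,0])

```text
clock: 12.88
tcp_pos: [0.4629, 0.0985, 0.1792]
ee_rot: [2.525, 1.866, 0.004]
force: [0.8, -0.4, -1.8]
width: 0.0438
grasp_force: 62.6
```

```bash
python3 - <<'E'
from h import *
togo([.6111,.0784,.180],-.084)
E
```

```text
tcp [0.4629 0.0985 0.1792] shift [ 24.3 147.5  -0.4] turn -2.45 tilt [ 0.001  0.003 -1.   ] clock 12.88 w 0.0438 F [ 0.8 -0.4 -1.8]
```

move_arm(increments=[4.9,29.5,0,0,4.9,29.5,0,0,4.9,29.5,0,0,4.9,29.5,0,0,4.9,29.5,0,0,0,0,0,-1.22,0,0,0,-1.22,0,0,0,0,0,0,0,0])

```text
clock: 13.63
tcp_pos: [0.6097, 0.0786, 0.1765]
ee_rot: [-2.315, -2.121, 0.003]
force: [0.1, -0.1, -1.9]
width: 0.0435
grasp_force: 62.5
```

```bash
python3 - <<'E'
from h import *
togo([.6111,.0784,.100],-.084)
E
```

```text
tcp [0.6097 0.0786 0.1765] shift [-0.1  1.6 76.5] turn -0.04 tilt [-0.    -0.002 -1.   ] clock 13.63 w 0.0435 F [ 0.1 -0.1 -1.9]
```

move_arm(increments=[0,1.5,0,-0.04,0,0,25,0,0,0,25,0,0,0,15,0,0,0,8,0,0,0,3,0,0,0,0,0])

```text
clock: 14.22
tcp_pos: [0.6119, 0.0788, 0.1017]
ee_rot: [-2.31, -2.129, 0.001]
force: [0.5, 0.0, -1.3]
width: 0.0434
grasp_force: 62.5
```

move_arm(increments=[0,0,3,0,0,0,3,0,0,0,3,0,0,0,3,0,0,0,0,0,0,0,0,0])

```text
clock: 14.72
tcp_pos: [0.6119, 0.0787, 0.0899]
ee_rot: [-2.31, -2.13, 0.0]
force: [-0.1, -0.4, -1.7]
width: 0.0431
grasp_force: 62.5
```

move_arm(increments=[0,0,1,0,0,0,1,0,0,0,1,0,0,0,0,0,0,0,0,0])

```text
clock: 15.13
tcp_pos: [0.6121, 0.0789, 0.0891]
ee_rot: [2.309, 2.129, 0.001]
force: [-8.1, -2.2, 20.4]
width: 0.0432
grasp_force: 65.0
```

move_arm(increments=[0,0,-2,0,0,0,0,0,0,0,0,0,0,0,0,0], fingers=68)

```text
clock: 15.47
tcp_pos: [0.612, 0.0787, 0.0888]
ee_rot: [-2.31, -2.13, -0.0]
force: [0.0, -0.3, -0.4]
width: 0.0682
grasp_force: 0.0
```

move_arm(increments=[0,0,-15,0,0,0,-30,0,0,0,-30,0,0,0,-20,0,0,0,0,0])

```text
clock: 15.88
tcp_pos: [0.614, 0.0795, 0.1882]
ee_rot: [2.307, 2.127, 0.009]
force: [0.1, -0.4, 0.3]
width: 0.0684
grasp_force: 0.0
```

```bash
python3 - <<'E'
from h import *
w=get_image('wrist')
m=mask_at(w,'main_breaker',[.611,.0784,.05])
if m:
    q,i=fit(w,'main_breaker',[.611,.0784,-.084],.01,m['mask']);print(np.round(q,4),i)
t=get_image('top')
m=mask_at(t,'relay_socket',[.442,.298,.03])
q,i=fit(t,'relay_socket',[.442,.298,-.05],0,m['mask']);print(np.round(q,4),i)
togo([q[0],q[1],.18],q[2])
E
```

```text
[ 0.6115  0.0786 -0.0741] 0.9364391565322876Traceback (most recent call last):
  File "<stdin>", line 8, in <module>
TypeError: 'NoneType' object is not subscriptable
```

move_arm(increments=[25.4,-23.8,0,0,25.4,-23.8,0,0,25.4,-23.8,0,0,25.4,-23.8,0,0,25.4,-23.8,0,0,25.4,-23.8,0,0,25.4,-23.8,0,0,25.4,-23.8,0,0,0,0,0,0])

```text
clock: 16.83
tcp_pos: [0.4331, 0.3028, 0.1834]
ee_rot: [-2.296, -2.138, 0.0]
force: [-0.4, 1.1, 0.9]
width: 0.0677
grasp_force: 0.0
```

```bash
python3 - <<'E'
from h import *
w=get_image('wrist');a=cv2.cvtColor(w['pixels'],cv2.COLOR_RGB2BGR)
for l in silhouettes(w,'relay_socket'): print(round(l['conf'],2),l['position'],w['pixels'][l['mask']].mean(0).round())
m=mask_at(w,'relay_socket',[.442,.298,.03])
if m:
    q,i=fit(w,'relay_socket',[.442,.298,-.05],0,m['mask']);print(np.round(q,4),i);wire(a,w,'relay_socket',q,0)
    togo([q[0],q[1],.055],q[2])
cv2.imwrite('pics/w6.png',a)
E
```

```text
0.94 [231.0, 52.1] [226. 160. 186.]
0.87 [405.9, 43.8] [203. 138. 160.]
0.81 [295.8, 196.1] [ 47.  96. 175.]
0.66 [120.5, 168.4] [220. 143. 169.]
[ 0.4412  0.3008 -0.025 ] 0.9648199677467346
tcp [0.4383 0.2963 0.183 ] shift [  5.    2.6 127.9] turn -0.63 tilt [-0.001 -0.001 -1.   ] clock 16.98 w 0.0679 F [-0.5 -0.1 -0.2]
```

View pics/w6.png

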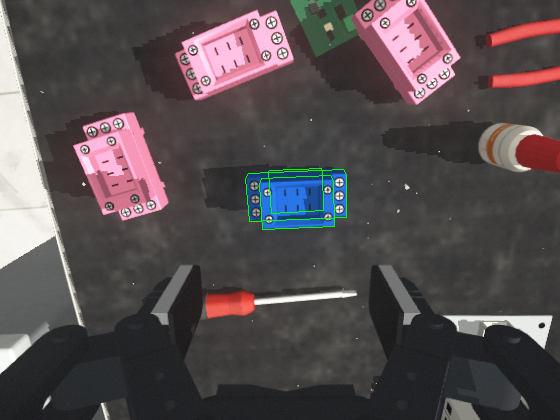

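move_arm(increments=[5,2.6,0,-0.63,0,0,30,0,0,0,30,0,0,0,30,0,0,0,20,0,0,0,10,0,0,0,5,0,0,0,0,0])

```text
clock: 17.65
tcp_pos: [0.4419, 0.3005, 0.0582]
ee_rot: [2.251, 2.191, -0.002]
force: [0.0, -0.3, 0.7]
width: 0.0681
grasp_force: 0.0
```

```bash
python3 - <<'E'
from h import *
togo([.4412,.3005,.058],-.025)
w=get_image('wrist');m=mask_at(w,'relay_socket',[.441,.30,.03])
if m: print(np.round(fit(w,'relay_socket',[.4412,.3005,-.025],0,m['mask'])[0],4))
E
```

```text
tcp [0.4419 0.3005 0.0582] shift [-0.1 -0.7  0.2] turn -0.03 tilt [-0.001 -0.001 -1.   ] clock 17.65 w 0.0681 F [ 0.  -0.3  0.7]
[ 0.4416  0.3015 -0.0323]
```

move_arm(increments=[0,0,0,0,0,0,0,0,0,0,0,0,0,0,0,0,0,0,0,0,0,0,0,0], fingers=35)

```text
clock: 18.25
tcp_pos: [0.4426, 0.3019, 0.0605]
ee_rot: [2.25, 2.191, 0.004]
force: [-0.4, -0.6, 6.4]
width: 0.0498
grasp_force: 60.8
```

move_arm(increments=[0,0,-20,0,0,0,-35,0,0,0,-35,0,0,0,-35,0,0,0,-25,0,0,0,0,0,0,0,0,0])

```text
clock: 18.83
tcp_pos: [0.4423, 0.3017, 0.2109]
ee_rot: [2.25, 2.191, 0.006]
force: [-0.0, -0.2, -2.0]
width: 0.0499
grasp_force: 63.5
```

```bash
python3 - <<'E'
from h import *
togo([.5988,-.0648,.2],-.084)
E
```

```text
tcp [0.4423 0.3017 0.2109] shift [-362.3  166.1   10.8] turn 0.66 tilt [ 0.002  0.004 -1.   ] clock 18.83 w 0.0499 F [-0.  -0.2 -2. ]
```

move_arm(increments=[-30.2,13.8,0,0,-30.2,13.8,0,0,-30.2,13.8,0,0,-30.2,13.8,0,0,-30.2,13.8,0,0,-30.2,13.8,0,0,-30.2,13.8,0,0,-30.2,13.8,0,0,-30.2,13.8,0,0,-30.2,13.8,0,0,-30.2,13.8,0,0,-30.2,13.8,0,0,0,0,10,0.66,0,0,0,0,0,0,0,0])

```text
clock: 20.08
tcp_pos: [0.5967, -0.065, 0.1974]
ee_rot: [-2.309, -2.126, 0.003]
force: [0.4, -0.3, -1.0]
width: 0.0499
grasp_force: 63.4
```

```bash
python3 - <<'E'
from h import *
togo([.5988,-.0648,.0705],-.084)
w=get_image('wrist');a=cv2.cvtColor(w['pixels'],cv2.COLOR_RGB2BGR)
z=read_state()['tcp_pos'][2]-.0605
m=mask_at(w,'relay_socket',[.5988,-.0648,z+.03])
if m:
    q,i=fit(w,'relay_socket',[.5988,-.0648,-.084],z,m['mask']);print(np.round(q,4),i);wire(a,w,'relay_socket',q,z)
wire(a,w,'terminal_row',[.5948,-.1122,-.084],.01);wire(a,w,'power_supply',[.6030,-.011,-.084],.01)
wire(a,w,'mounting_plate',[.6045,.0033,-.084],0,(0,0,255))
cv2.imwrite('pics/w7.png',a)
E
```

```text
tcp [ 0.5967 -0.065   0.1974] shift [  0.3   2.5 126.9] turn 0.02 tilt [ 0.    -0.003 -1.   ] clock 20.08 w 0.0499 F [ 0.4 -0.3 -1. ]
[ 0.5967 -0.0644 -0.0668] 0.8691585063934326
```

View pics/w7.png

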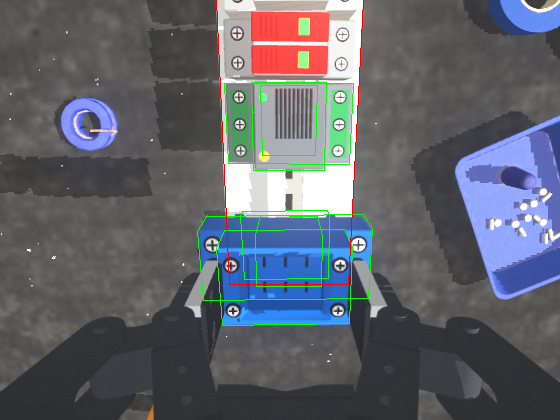

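move_arm(increments=[0,2.5,0,0,0,0,30,0,0,0,30,0,0,0,25,0,0,0,15,0,0,0,10,0,0,0,3,0,0,0,0,0])

```text
clock: 20.85
tcp_pos: [0.6004, -0.0648, 0.0859]
ee_rot: [-2.311, -2.128, 0.0]
force: [0.4, 0.3, -0.1]
width: 0.0496
grasp_force: 63.4
```

move_arm(increments=[0,0,3,0,0,0,3,0,0,0,3,0,0,0,3,0,0,0,1.5,0,0,0,0,0,0,0,0,0])

```text
clock: 21.43
tcp_pos: [0.6002, -0.0654, 0.0724]
ee_rot: [-2.312, -2.127, 0.0]
force: [-0.4, -0.3, -2.2]
width: 0.0497
grasp_force: 63.4
```

move_arm(increments=[0,0,1,0,0,0,1,0,0,0,1,0,0,0,1,0,0,0,0,0,0,0,0,0])

```text
clock: 21.93
tcp_pos: [0.6004, -0.0654, 0.0704]
ee_rot: [2.311, 2.126, 0.0]
force: [-7.8, -0.1, 21.5]
width: 0.05
grasp_force: 65.9
```

move_arm(increments=[0,0,-2,0,0,0,0,0,0,0,0,0,0,0,0,0], fingers=68)

```text
clock: 22.27
tcp_pos: [0.6003, -0.0654, 0.0702]
ee_rot: [-2.312, -2.127, -0.0]
force: [-0.1, -0.4, 1.2]
width: 0.0681
grasp_force: 0.0
```

move_arm(increments=[0,0,-15,0,0,0,-30,0,0,0,-30,0,0,0,-30,0,0,0,-15,0,0,0,0,0,0,0,0,0])

```text
clock: 22.85
tcp_pos: [0.6005, -0.0655, 0.1909]
ee_rot: [2.312, 2.126, 0.001]
force: [-1.0, -1.0, -0.0]
width: 0.0681
grasp_force: 0.0
```

```bash
python3 - <<'E'
from h import *
w=get_image('wrist');m=mask_at(w,'relay_socket',[.5995,-.0648,.04])
if m: print(np.round(fit(w,'relay_socket',[.5995,-.0648,-.084],.01,m['mask'])[0],4),m['position'])
togo([.4523,-.2937,.18],-.15)
E
```

```text
[ 0.6001 -0.0656 -0.0817] [283.6, 196.7]
tcp [ 0.5996 -0.0656  0.1892] shift [-239.6 -127.7    9.5] turn 0.76 tilt [-0.    -0.002 -1.   ] clock 22.95 w 0.0678 F [-0.4  0.4 -0.3]
```

move_arm(increments=[-29.9,-16,0,0,-29.9,-16,0,0,-29.9,-16,0,0,-29.9,-16,0,0,-29.9,-16,0,0,-29.9,-16,0,0,-29.9,-16,0,0,-29.9,-16,0,0,0,0,0,0.7,0,0,0,0])

```text
clock: 23.78
tcp_pos: [0.4505, -0.2951, 0.1889]
ee_rot: [-2.382, -2.045, 0.002]
force: [1.2, 0.2, -0.6]
width: 0.0681
grasp_force: 0.0
```

```bash
python3 - <<'E'
from h import *
w=get_image('wrist');a=cv2.cvtColor(w['pixels'],cv2.COLOR_RGB2BGR)
m=mask_at(w,'relay',[.4523,-.2937,.02])
if m:
  for t in (-.2,.6,1.4):
    q,i=fit(w,'relay',[.4523,-.2937,t],0,m['mask']);print(np.round(q,4),i)
    wire(a,w,'relay',q,0,(0,255,0) if t<0 else (255,0,0))
    togo([q[0],q[1],.045],q[2])
cv2.imwrite('pics/w8.png',a)
E
```

```text
[ 0.4526 -0.2936 -0.2166] 0.9359946846961975
tcp [ 0.4526 -0.2923  0.1895] shift [ -1.5   0.4 144.5] turn 0.85 tilt [ 0.001 -0.001 -1.   ] clock 23.88 w 0.0678 F [ 0.2  0.5 -0.6]
[ 0.4526 -0.2937 -0.2198] 0.9359116554260254
tcp [ 0.4526 -0.2923  0.1895] shift [ -1.6   0.4 144.5] turn 0.88 tilt [ 0.001 -0.001 -1.   ] clock 23.88 w 0.0678 F [ 0.2  0.5 -0.6]
[ 0.4527 -0.2936  2.9271] 0.9361608028411865
tcp [ 0.4526 -0.2923  0.1895] shift [ -1.4   0.4 144.5] turn -35.18 tilt [ 0.001 -0.001 -1.   ] clock 23.88 w 0.0678 F [ 0.2  0.5 -0.6]
```

View pics/w8.png

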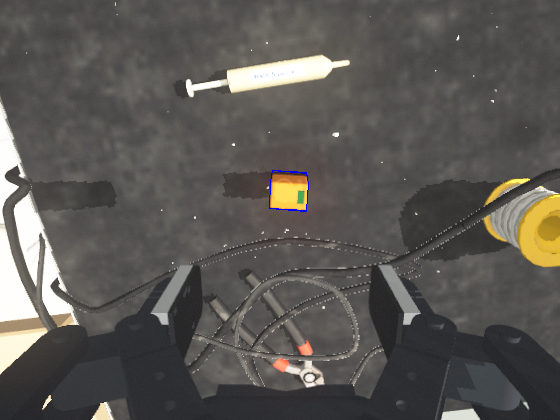

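move_arm(increments=[-1.5,0.4,0,0.86,0,0,35,0,0,0,35,0,0,0,35,0,0,0,20,0,0,0,12,0,0,0,7,0,0,0,0,0], fingers=50)

```text
clock: 24.55
tcp_pos: [0.453, -0.2927, 0.0448]
ee_rot: [-2.446, -1.967, 0.0]
force: [0.3, -0.4, 0.4]
width: 0.0499
grasp_force: 0.0
```

```bash
python3 - <<'E'
from h import *
togo([.4526,-.2936,.045],-.218)
E
```

```text
tcp [ 0.453  -0.2927  0.0448] shift [-0.9 -0.2 -0.2] turn 0.02 tilt [ 0.002 -0.002 -1.   ] clock 24.55 w 0.0499 F [ 0.3 -0.4  0.4]
```

move_arm(increments=[-0.9,0,0,0,0,0,0,0])

```text
clock: 24.72
tcp_pos: [0.4535, -0.2954, 0.0472]
ee_rot: [2.45, 1.965, 0.001]
force: [0.1, 0.3, 0.4]
width: 0.0499
grasp_force: 0.0
```

move_arm(increments=[0,0,0,0,0,0,0,0,0,0,0,0,0,0,0,0,0,0,0,0,0,0,0,0], fingers=15, grip_force=40)

```text
clock: 25.22
tcp_pos: [0.4532, -0.2958, 0.0474]
ee_rot: [2.451, 1.963, 0.001]
force: [-1.2, 0.9, 6.4]
width: 0.0272
grasp_force: 39.1
```

move_arm(increments=[0,0,-20,0,0,0,-35,0,0,0,-35,0,0,0,-35,0,0,0,-15,0,0,0,0,0,0,0,0,0])

```text
clock: 25.8
tcp_pos: [0.4529, -0.2959, 0.1876]
ee_rot: [2.45, 1.962, 0.001]
force: [-0.5, -0.6, -0.6]
width: 0.0272
grasp_force: 40.0
```

```bash
python3 - <<'E'
from h import *
togo([.6001,-.0656,.18],-.084)
E
```

```text
tcp [ 0.4529 -0.2959  0.1876] shift [256.9  93.3   7.5] turn -1.56 tilt [-0.001  0.002 -1.   ] clock 25.8 w 0.0272 F [-0.5 -0.6 -0.6]
```

move_arm(increments=[32.1,11.6,0,0,32.1,11.6,0,0,32.1,11.6,0,0,32.1,11.6,0,0,32.1,11.6,0,0,32.1,11.6,0,0,32.1,11.6,0,0,32.1,11.6,0,0,0,0,20,-1.4,0,0,20,-0.16,0,0,0,0,0,0,0,0,0,0,0,0])

```text
clock: 26.88
tcp_pos: [0.5991, -0.0655, 0.1464]
ee_rot: [-2.314, -2.124, 0.001]
force: [0.2, -0.3, -0.9]
width: 0.0275
grasp_force: 40.0
```

```bash
python3 - <<'E'
from h import *
togo([.6001,-.0656,.18],-.084)
w=get_image('wrist');a=cv2.cvtColor(w['pixels'],cv2.COLOR_RGB2BGR)
s=read_state();T=s['tcp_pos'];z=T[2]-.0474
m=mask_at(w,'relay',[T[0],T[1],z+.02]);print(m and (m['conf'],m['position']))
if m:
    q,i=fit(w,'relay',[T[0],T[1],-.084],z,m['mask']);print(np.round(q,4),i);wire(a,w,'relay',q,z)
wire(a,w,'relay_socket',[.6001,-.0656,-.084],.01,(0,0,255))
cv2.imwrite('pics/w9.png',a)
E
```

```text
tcp [ 0.5991 -0.0655  0.1464] shift [ -0.    1.  -33.6] turn -0.02 tilt [ 0.    -0.001 -1.   ] clock 26.88 w 0.0275 F [ 0.2 -0.3 -0.9]
(0.89, [282.8, 274.1])
[ 0.5992 -0.0633 -0.0755] 0.9124549627304077
```

View pics/w9.png

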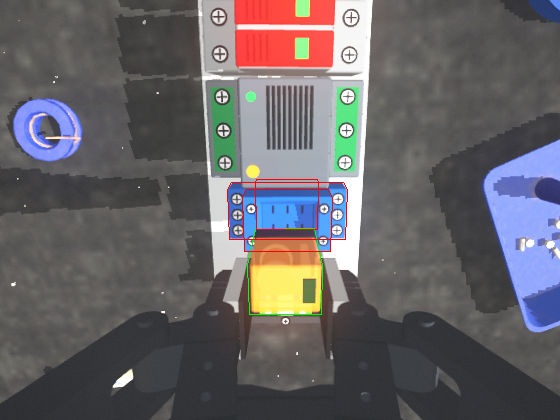

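move_arm(increments=[-2.2,1,0,0,0,0,15,0,0,0,15,0,0,0,5,0,0,0,0,0,0,0,0,0])

```text
clock: 27.48
tcp_pos: [0.6002, -0.0674, 0.1119]
ee_rot: [2.313, 2.126, 0.0]
force: [-0.3, -0.1, 0.6]
width: 0.0274
grasp_force: 40.0
```

```bash
python3 - <<'E'
from h import *
togo([.6001,-.0678,.0934],-.084)
w=get_image('wrist')
s=read_state();T=s['tcp_pos'];z=T[2]-.0474
m=mask_at(w,'relay',[T[0],T[1],z+.02])
if m: print(np.round(fit(w,'relay',[T[0],T[1],-.084],z,m['mask'])[0],4))
E
```

```text
tcp [ 0.6002 -0.0674  0.1119] shift [-0.4 -0.1 18.5] turn 0.0 tilt [ 0.  0. -1.] clock 27.48 w 0.0274 F [-0.3 -0.1  0.6]
```

move_arm(increments=[-0.3,0,3,0,0,0,3,0,0,0,3,0,0,0,3,0,0,0,0,0,0,0,0,0])

```text
clock: 28.08
tcp_pos: [0.5999, -0.0676, 0.0991]
ee_rot: [-2.312, -2.126, 0.001]
force: [0.6, -0.0, 0.0]
width: 0.0264
grasp_force: 40.0
```

move_arm(increments=[0,0,2,0,0,0,2,0,0,0,1,0,0,0,1,0,0,0,1,0,0,0,0,0,0,0,0,0])

```text
clock: 28.67
tcp_pos: [0.6002, -0.0677, 0.0935]
ee_rot: [2.312, 2.126, 0.0]
force: [-3.9, 0.1, 10.5]
width: 0.0269
grasp_force: 41.3
```

move_arm(increments=[0,0,-1.5,0,0,0,0,0,0,0,0,0,0,0,0,0], fingers=50)

```text
clock: 29.0
tcp_pos: [0.6, -0.0677, 0.0937]
ee_rot: [-2.312, -2.126, 0.0]
force: [-0.1, 0.2, -0.7]
width: 0.0504
grasp_force: 0.0
```

move_arm(increments=[0,0,-10,0,0,0,-20,0,0,0,-30,0,0,0,-30,0,0,0,-30,0,0,0,0,0,0,0,0,0])

```text
clock: 29.58
tcp_pos: [0.601, -0.0676, 0.2163]
ee_rot: [2.31, 2.124, 0.004]
force: [0.0, -0.7, -0.8]
width: 0.0502
grasp_force: 0.0
```

```bash
python3 - <<'E'
from h import *
w=get_image('wrist');a=cv2.cvtColor(w['pixels'],cv2.COLOR_RGB2BGR);t=get_image('side')
for n,X,z in [('relay',[.6001,-.0656],.046),('relay_socket',[.6001,-.0656],.01),('surge_arrester',[.6074,.0378],.01),('main_breaker',[.6115,.0786],.01),('power_supply',[.603,-.011],.01)]:
    m=mask_at(w,n,X+[z+.03])
    if m: q,i=fit(w,n,X+[-.084],z,m['mask']);print(n,np.round(q,4),round(i,3));wire(a,w,n,q,z)
b=cv2.resize(cv2.cvtColor(t['pixels'],cv2.COLOR_RGB2BGR)[150:260,200:340],(560,440),interpolation=cv2.INTER_CUBIC)
cv2.imwrite('pics/w10.png',cv2.resize(np.vstack([a,b]),(390,598)))
E
```

```text
relay [ 0.6001 -0.0656 -0.0849] 0.924
relay_socket [ 0.6    -0.0655 -0.0853] 0.662
surge_arrester [ 0.6071  0.0376 -0.0919] 0.957
main_breaker [ 0.6129  0.0838 -0.1489] 0.763
power_supply [ 0.6033 -0.0105 -0.0822] 0.987
```

View pics/w10.png

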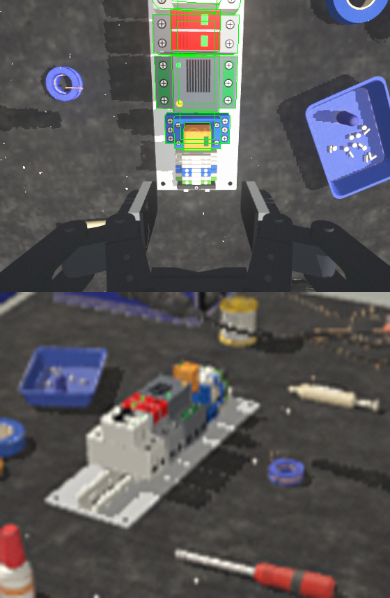

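```bash
python3 -c "
from plant import *
print(finish_job())"
```

```text
the job is handed in; nothing more can be done
None
```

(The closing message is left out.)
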